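Rub down a primed panel, then click its slide into the notch

TASK

Take the sanding block and rub down the white primed panel with one steady stroke, pressing it evenly a few millimetres down on its springs but not to their stop, from the panel's end nearer the robot to its far end, then set the block back flat on its grey mat and let it go. Next take the wooden handle of the panel's slide and push the slide along its rail (away from the handle's end) until you feel the ball drop into its notch. Finish while still gripping the handle with the slide resting in the notch, and leave the other studio things where they are.

Things in the scene. Friction and masses are not known exactly. Their poses are not given: they have to be found in the camera images.
- jig: The slide's plywood base board, 180 x 400 x 18 mm, fixed on the table; origin at the centre of its underside. Its y axis is the rail direction, in which the slide travels; its x axis points roughly away from the robot. Two 12 mm steel rods run along y, with aluminium end bars 36 mm above the table.
- carriage (a joint): Travel of the slide along the jig's +y, m: 0 at the right end stop, 0.2 at the left one; it starts near the right end and stays where left. Needs about 1.5 N to move, and about 10 N to push out of the notch once the ball is in. The slide is an aluminium plate 150 x 160 mm, its top 42 mm above the table; at travel s its middle lies at y = s - 0.10 in the jig's frame.
- handle (a point): Centre of the slide's handle, an upright wooden tab 16 mm thick (jig's x), 28 mm along the rail (jig's y), standing 42 to 88 mm above the table; this point is 65 mm above the table. Its axes are the jig's. The panel's edge is 33 mm away from it in +y.
- ball (a joint): How far the spring ball under the slide has dropped, m: 0 on the plain track, 0.0016 in the notch (as small as the reading's noise). By feel: the push dips as the slide is drawn on by 5 N or more, then about 5 mm on turns and rises steeply; at about 10 N it would climb out again. The notch's bottom is where pull turns to resistance; within 1 mm of it the ball counts as in.
- stop (a point): Adjustable stop, a dark steel block 22 x 24 mm, 16 mm high with an aluminium thumbscrew, fixed on the far edge of the board; this point is the middle of its underside, 18 mm above the table. It marks roughly where the notch is: the ball drops when the middle of the slide plate (handle point + 62 mm in the jig's +y) lies within 10 mm, either way, of this point's y in the jig's frame. There is only this one notch.
- panel_top (a point): Middle of the top face of the white primed panel, 150 (x, stroke direction) x 90 (y) mm, 8 mm thick, 66 mm above the table. +x points to the far end, away from the robot. It rides on the slide, on a sprung pallet: it starts to sink at about 2 N and then sinks 1 mm per 2 N, down to a stop at 8 mm.
- panel (a joint): How far the panel is pressed down, m, 0 to 0.008.
- sander_mid (a point): Centre of the cork sanding block, 40 (its x) x 90 (its y) x 40 mm tall, with a dark abrasive sole; about 0.12 kg, loose, lying on the mat. z up. It is gripped across its 40 mm. Laid across the panel (its y along the panel's y) it covers the panel's full width.
- mat_top (a point): Centre of the top of the grey mat, 130 x 150 mm, 4 mm thick, fixed on the table.
- paint_a: small red paint bottle, 36 mm across, 85 mm tall; origin under its middle, on the table. Bystander: leave it.
- paint_b: small yellow paint bottle, 38 mm across, 95 mm tall; origin under its middle, on the table. Bystander: leave it.
- gel_jar: white lidded jar, 72 mm across, 75 mm tall; origin under its middle, on the table. Bystander: leave it.
- water_pot: glass water pot, 72 mm across, 90 mm tall; origin under its middle, on the table. Bystander: leave it.
- varnish: amber varnish bottle, 52 mm across, 150 mm tall; origin under its middle, on the table. Bystander: leave it.
- palette_knife: palette knife lying on the table, 200 mm long; origin under its middle, on the table. Bystander: leave it.
- brush: paint brush lying on the table, 200 mm long; origin under its middle, on the table. Bystander: leave it.
There are look-alikes about, which are no part of the job. Leave any green or turquoise look-alike of the part that bears sander_mid alone. There is more than one size of the part that bears mat_top; the job needs the larger.

How it is judged (in metres and radians):
On the way, in this order (a step that is already met when the one before it is completed fails the run):
1. the block is pressed on the panel (2 to 18 N) near the panel's near end (contact force between sander and panel between 2 and 18 N and y of sander_mid in the frame of panel_top between -0.025 and 0.025 m and angle between sander_mid's own z axis and vertical below 0.15 rad and x of sander_mid in the frame of panel_top below -0.032 m), for 0.05 s.
2. still pressed, between the near end and the middle (contact force between sander and panel between 2 and 18 N and y of sander_mid in the frame of panel_top between -0.025 and 0.025 m and angle between sander_mid's own z axis and vertical below 0.15 rad and x of sander_mid in the frame of panel_top between -0.026 and -0.01 m), for 0.05 s.
3. still pressed, at the middle (contact force between sander and panel between 2 and 18 N and y of sander_mid in the frame of panel_top between -0.025 and 0.025 m and angle between sander_mid's own z axis and vertical below 0.15 rad and x of sander_mid in the frame of panel_top between -0.008 and 0.008 m), for 0.05 s.
4. still pressed, between the middle and the far end (contact force between sander and panel between 2 and 18 N and y of sander_mid in the frame of panel_top between -0.025 and 0.025 m and angle between sander_mid's own z axis and vertical below 0.15 rad and x of sander_mid in the frame of panel_top between 0.01 and 0.026 m), for 0.05 s.
5. still pressed, near the far end (contact force between sander and panel between 2 and 18 N and y of sander_mid in the frame of panel_top between -0.025 and 0.025 m and angle between sander_mid's own z axis and vertical below 0.15 rad and x of sander_mid in the frame of panel_top above 0.032 m), for 0.05 s.
6. the block lies flat on its mat again, let go (horizontal distance between sander_mid and mat_top below 0.06 m and height (world z) of sander_mid between 0.02 and 0.03 m and angle between sander_mid's own z axis and vertical below 0.1 rad and contact force between the fingers and sander below 0.1 N), for 0.2 s.
7. the fingers hold the handle before the ball has reached its notch (contact force between the fingers and carriage above 4 N and value of joint ball below 0.0008 m), for 0.1 s.
At the end, for the whole second after the job is handed in: The ball is down in the notch (over 1.0 mm of 1.6), the slide still (under 20 mm/s), its handle held by the fingers (over 4 N, grasp point within 35 mm of its middle); the block lies flat on the mat, let go, its middle within 60 mm of the mat's (all of step 6 and distance between the grasp point and handle below 0.035 m and value of joint ball above 0.001 m and contact force between the fingers and carriage above 4 N and velocity of joint carriage between -0.02 and 0.02 m/s); the arm keeps its last pose, push and grip.
It fails at once if the panel is pressed too hard (over 25 N) (contact force between sander and panel above 25 N).
It fails at once if another thing on the table is moved more than 30 mm (distance of any of paint_a, paint_b, gel_jar, water_pot, varnish, palette_knife, brush from where it was at the start of the episode above 0.03 m).
It also fails if it takes over 72 s, if anything falls off the work surface, if the arm or the gripper's body presses on something with over 40 N, if the wrist force passes 120 N, or if a joint passes its speed limit or range.

ROBOT

A 7-joint arm with a two-finger parallel gripper is mounted at the origin on the work surface. World frame = base frame: x ahead of the robot, y to its left, z up, the work surface at z = 0. Lengths are in mm, angles in rad, forces in N, time in s.
With the tool pointing down it reaches from about 350 to 900 mm from the base axis. Payload 7.2 kg.
Tool frame: the origin (TCP) lies on the centre line of the jaws, within the pads' length; the fingertips stand 22 mm ahead of it and the grasp point (between the pads) lies 3 mm ahead of it; z points along the fingers, y is the line along which they close (so a half turn about z gives the same grasp; the last joint's range is limited). The gripper opens to 88 mm and grips with 3 to 60 N. Pads are 20 mm wide; open, the fingers measure 115 mm over their backs; the gripper's body (75 mm by 178 mm) begins 61 mm behind the grasp point.
Start: joints at [-1.389, 0.411, -0.013, 1.596, 0.006, 1.134, -0.082], TCP at [154.516, 605.602, 223.353] pointing down, gripper open.
Joint ranges: [-2.95, 2.95], [-0.29, 1.99], [-1.47, 1.44], [0.14, 2.54], [-1.03, 4.17], [0.13, 1.85], [-2.86, 2.86]. Speed limits (rad/s): [2.39, 2.39, 3.01, 3.01, 3.14, 3.14, 3.14].

INTERFACE

Orientations are given as a unit quaternion [w, x, y, z].
In Python, from plant import status, vision, workorder gives the robot as it stands.
- The arm moves only by the tool carry_out, never from a script. Its argument "commands" is a list of rows, each a list of 3 entries, a list of its own where there are three numbers: the shift along the tool's x, y, z scaled (see below), then the turn, a rotation vector about the tool's x, y, z scaled (see below), then the closure, from -1 (fully open) to 1 (shut), so that 0 is half open. A call has 1 to 20 rows; each row shifts and turns the commanded pose from where the row before left it, along the tool's axes as they then stand; what a row does not reach is not made up. The controller multiplies each number of a shift by 0.5 m and each number of a turn by pi rad. A row lasts 1/8 s, in which the tool goes at most 62.5 mm and 10.7 degrees, less where a joint would pass 70% of its speed; a pose out of reach is approached as far as the arm can. A call with a number of a shift or a turn outside -1 to 1 is refused whole. A call with a gripper value outside its range is refused whole. The fingers move at their own pace and stop on an object; the grip force is fixed at half the most. Time passes only in rows, so rows that do not move let the fingers close. It gives the time, the measured TCP pose, the force, the opening and the grip force at its end, in the units of the state.
- status.state(): the state, without advancing time (a new reading comes with each control period).
- vision.read_camera(name): name is "scene" or "top" or "wrist"; returns a dict with "color" (420x560x3 uint8, red, green, blue), "range_z" (420x560 float32, mm along the optical axis (not along the pixel's ray), 0 where there is no reading), "fx", "fy", "cx", "cy" (pixels), "R" (3x3) and "t" (3): a world point X has camera coordinates R X + t; the wrist camera has in their place "mount" (4x4, takes a point from camera to tool coordinates, whose origin is the TCP and whose axes are the flange's). Camera axes: x right, y down, z forward; pixel columns grow to the right and rows downward; lengths in mm; the calibration is good to about 2 mm. A picture is of the moment at which its call begins: read the wrist's pose just before it.
- workorder.close_job(): hands the job in; it is judged then, once.
Trained networks look in a picture, given as the dict that the camera call returned (one of the last four; its "shot" number tells which), for a name from the list of things; names that differ only in an ending like _2 or _b are one class to them, and where a whole thing is asked for, a point or a joint stands for the part that bears it (a point fixed in the world has none). Each returns a list of dicts, best first, with "conf" (0 to 1); they miss things now and then, are a little off and sometimes report something else, mostly with a low value. They report only what shows in the picture. A call takes as long as a camera call. They do not tell look-alikes from the thing itself.
- vision.trace(picture, label): "pixels" (420x560 bool, what is visible of it) and "uv" ([column, row] in pixels, amid what is visible of it).
- vision.mark_of(picture, label): "uv" ([column, row] in pixels: a listed point, or the origin of a listed thing).
The state is a dict: "clock": time; "joints": joint angles; "joint_velocities": joint speeds; "joint_torque": joint torques, N m; "tool_pos": TCP position; "tool_rot": TCP orientation; "contact_force": force on the tool from outside, world axes, zero at the start; "ft_torque": the same for the moment, N m; "width": opening from 0.0 (shut) to 1.0 (fully open); "finger_force": force on a finger pad.
Only numpy, scipy, OpenCV 4.12 (cv2) and the standard library are available. Lean on these libraries where they do the work, as an engineer would, in place of code of your own. Each camera call takes 0.05 s, during which the arm holds its last target. There are 200 camera calls.

## Working session

There is one attempt and no reset: what is moved stays moved. The work goes in short steps, Python scripts to look and compute and a tool call to move; the robot and the scene stay as the last step left them, time stands still between calls to the robot, and variables do not carry over. Pictures are saved under pics/ and viewed, at most 10 in all, crops included, and the job is handed in when it is done.

Besides the shell and the picture viewer there is one more tool, called after "Emit:" as name(argument=value, ...), one argument or row to a line, values as JSON. carry_out: Moves the arm, as the interface text tells. Shifts and turns lie within -1 to 1; 1 stands for 0.5 m of shift or pi rad of turn. Its arguments: {"type":"object","properties":{"commands":{"type":"array"}},"required":["commands"]}

```bash
mkdir -p pics
cat > h.py <<'E'
import numpy as np, cv2
from plant import status, vision, workorder
from scipy.spatial.transform import Rotation as Ro
def rot(s): q=s["tool_rot"]; return Ro.from_quat([q[1],q[2],q[3],q[0]]).as_matrix()
def cam2w(p,uv,z=None,rz=None,s=None):
    """world point of pixel, on plane z (mm) or at range rz"""
    if "R" in p: R=np.array(p["R"]).T; o=-R@np.array(p["t"])
    else:
        M=np.array(p["mount"]); T=rot(s); R=T@M[:3,:3]; o=T@M[:3,3]+np.array(s["tool_pos"])
    d=R@np.array([(uv[0]-p["cx"])/p["fx"],(uv[1]-p["cy"])/p["fy"],1])
    return o+d*((z-o[2])/d[2] if z is not None else rz)
def save(p,n): cv2.imwrite("pics/"+n,cv2.cvtColor(p["color"],cv2.COLOR_RGB2BGR))
E
python3 - <<'E'
from h import *
s=status.state(); print({k:np.round(v,3).tolist() for k,v in s.items()})
p=vision.read_camera("top"); save(p,"top.png")
H={"jig":0,"handle":65,"stop":18,"panel_top":66,"sander_mid":24,"mat_top":4}
for n,z in H.items():
    for m in vision.mark_of(p,n): print(n,round(m["conf"],2),np.round(m["uv"]),np.round(cam2w(p,m["uv"],z)))
q=vision.read_camera("scene"); save(q,"scene.png")
E
```

```text
{'clock': 0.0, 'joints': [-1.389, 0.412, -0.013, 1.597, 0.006, 1.134, -0.082], 'joint_velocities': [-0.0, -0.001, 0.001, -0.001, -0.002, -0.003, 0.0], 'joint_torque': [0.001, -58.796, 0.642, -29.107, -0.054, 0.019, 0.0], 'tool_pos': [154.419, 605.132, 222.525], 'tool_rot': [-0.0, 0.125, 0.992, -0.001], 'contact_force': [-0.07, -0.068, -0.357], 'ft_torque': [-0.012, 0.013, 0.047], 'finger_force': 0.0, 'width': 1.003}
jig 0.68 [324. 203.] [ 541. -129.    0.]
handle 0.74 [217. 265.] [350. 212.  65.]
handle 0.72 [368. 197.] [ 552. -261.   65.]
stop 0.56 [340. 199.] [ 551. -180.   18.]
stop 0.42 [316. 182.] [ 607. -102.   18.]
panel_top 0.93 [345. 201.] [ 538. -188.   66.]
sander_mid 0.81 [155. 223.] [487. 416.  24.]
sander_mid 0.58 [199. 208.] [529. 275.  24.]
sander_mid 0.58 [178. 261.] [363. 342.  24.]
mat_top 0.79 [158. 303.] [232. 411.   4.]
mat_top 0.66 [204. 213.] [517. 261.   4.]
mat_top 0.47 [300. 138.] [757. -54.   4.]
```

View pics/top.png

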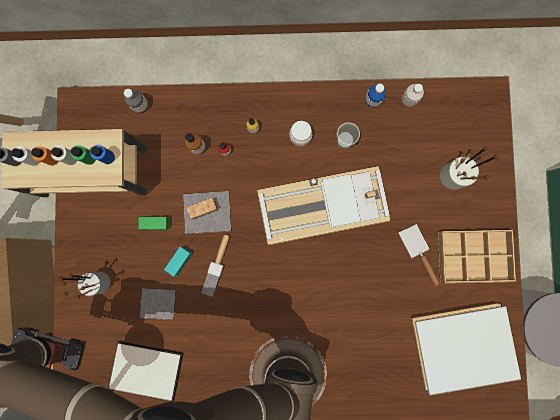

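View pics/scene.png

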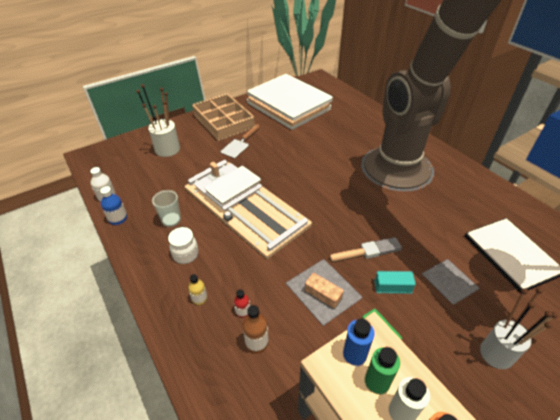

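The top picture shows the cork block at (201,208) on the larger mat at (207,213). The jig is at (324,203), with the panel at (345,201), the handle at (371,196) and the stop at (314,182). The scene picture agrees. The green and turquoise blocks and the small mat (158,303) are the look-alikes. Next I'll measure the outlines.

```bash
cat >> h.py <<'E'
def rect(p,label,near,z,s=None):
    """world rect (centre, sizes, long-axis angle deg) of the traced thing whose centre is nearest 'near'"""
    best=None
    for m in vision.trace(p,label):
        c=cam2w(p,m["uv"],z,s=s)[:2]; d=np.hypot(*(c-near))
        if best is None or d<best[0]: best=(d,m)
    if best is None: return None
    v,u=np.nonzero(best[1]["pixels"])
    W=np.array([cam2w(p,(a,b),z,s=s)[:2] for a,b in zip(u,v)],np.float32)
    return best[1]["conf"],cv2.minAreaRect(W)
def pose(t,x):
    s=status.state(); R=rot(s); return R.T@(np.array(t)-np.array(s["tool_pos"]))
E
python3 - <<'E'
from h import *
p=vision.read_camera("top")
for l,n,z in [("sander_mid",(529,275),40),("mat_top",(517,261),4),("jig",(541,-129),18),("panel_top",(538,-188),66)]:
    print(l,rect(p,l,n,z))
s=status.state(); print(np.round(rot(s),3)); w=vision.read_camera("wrist"); print(np.round(w["mount"],2), w["fx"])
for l in ["paint_a","paint_b","gel_jar","water_pot","varnish","palette_knife","brush"]:
    for m in vision.mark_of(p,l)[:2]: print(l,round(m["conf"],2),np.round(cam2w(p,m["uv"],0)))
E
```

```text
sander_mid (0.66, ((529.7919311523438, 261.25164794921875), (47.72930145263672, 93.3991470336914), 22.94463539123535))
mat_top (0.72, ((519.8793334960938, 252.45040893554688), (132.6349639892578, 151.43841552734375), 0.9570944309234619))
jig (0.73, ((533.3886108398438, -125.23350524902344), (181.391845703125, 401.1518859863281), 10.308695793151855))
panel_top (0.95, ((541.8934326171875, -176.21273803710938), (151.0894317626953, 88.626220703125), 10.792627334594727))
[[-0.969  0.247 -0.   ]
 [ 0.247  0.969  0.   ]
 [ 0.     0.    -1.   ]]
[[   0.     -0.96   -0.28   78.62]
 [   1.      0.     -0.      0.79]
 [   0.     -0.28    0.96 -160.35]
 [   0.      0.      0.      1.  ]] 301.86772677245744
paint_a 0.54 [719. 195.   0.]
paint_a 0.5 [783.  98.   0.]
paint_b 0.54 [719. 195.   0.]
paint_b 0.5 [783.  98.   0.]
gel_jar 0.77 [766. -50.   0.]
water_pot 0.57 [ 738. -197.    0.]
water_pot 0.49 [529. 282.   0.]
varnish 0.61 [736. 282.   0.]
palette_knife 0.66 [ 536. -130.    0.]
palette_knife 0.63 [ 364. -450.    0.]
brush 0.94 [346. 223.   0.]
```

Emit:
carry_out(
  commands=[
    [[-0.072,-0.088,0],[0,0,0],-1],
    [[-0.072,-0.088,0],[0,0,0],-1],
    [[-0.072,-0.088,0],[0,0,0],-1],
    [[-0.072,-0.088,0],[0,0,0],-1],
    [[-0.102,-0.022,0],[0,0,0],-1],
    [[-0.102,-0.022,0],[0,0,0],-1],
    [[-0.102,-0.022,0],[0,0,0],-1],
    [[-0.102,-0.022,0],[0,0,0],-1],
    [[-0.102,-0.022,0],[0,0,0],-1],
    [[-0.102,-0.022,0],[0,0,0],-1],
    [[0,0,0],[0,0,0.049],-1],
    [[0,0,0],[0,0,0.049],-1],
    [[0,0,0],[0,0,0.049],-1],
    [[0,0,0],[0,0,0.049],-1],
    [[0,0,0],[0,0,0.049],-1],
    [[0,0,0],[0,0,0.049],-1],
    [[0,0,0],[0,0,0],-1],
    [[0,0,0],[0,0,0],-1],
  ],
)

```text
clock: 3.3
tool_pos: [530.7, 260.0, 223.4]
tool_rot: [0.0, 0.552, 0.834, 0.0]
contact_force: [-0.5, 0.5, 0.3]
width: 1.005
finger_force: 0.0
```

Run:
```python
from h import *
s=status.state(); w=vision.read_camera("wrist"); save(w,"w1.png")
print(s["clock"],s["tool_pos"],np.round(rot(s),3).tolist())
for l,n,z in [("sander_mid",(529,262),44),("mat_top",(520,252),4)]:
    print(l,rect(w,l,n,z,s))
for l,z in [("sander_mid",24),("mat_top",4)]:
    for m in vision.mark_of(w,l): print(l,round(m["conf"],2),np.round(m["uv"]),np.round(cam2w(w,m["uv"],z,s=s)))
```

```text
3.3 [530.69278299 259.98032076 223.36868498] [[-0.39, 0.921, 0.0], [0.921, 0.39, 0.0], [0.0, 0.0, -1.0]]
sander_mid (0.65, ((529.0904541015625, 266.14306640625), (41.63740158081055, 93.77623748779297), 19.734088897705078))
mat_top (0.81, ((518.90283203125, 252.8411407470703), (131.38865661621094, 150.0321807861328), 2.603332042694092))
sander_mid 0.97 [298.  30.] [482. 422.  24.]
sander_mid 0.63 [170.  59.] [366. 343.  24.]
sander_mid 0.57 [280. 184.] [529. 263.  24.]
mat_top 0.83 [269. 183.] [517. 254.   4.]
```

View pics/w1.png

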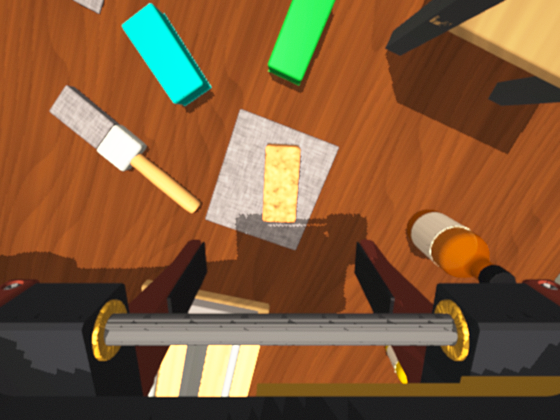

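The wrist picture shows the cork block at (281,184) on the larger mat, with its sides nearly parallel to the fingers. I'll descend and grip it.

Emit:
carry_out(
  commands=[
    [[0.01,0,0.1],[0,0,0.014],-1],
    [[0,0,0.1],[0,0,0],-1],
    [[0,0,0.08],[0,0,0],-1],
    [[0,0,0.06],[0,0,0],-1],
    [[0,0,0.032],[0,0,0],-1],
    [[0,0,0],[0,0,0],-1],
    [[0,0,0],[0,0,0],-1],
    [[0,0,0],[0,0,0],1],
    [[0,0,0],[0,0,0],1],
    [[0,0,0],[0,0,0],1],
    [[0,0,0],[0,0,0],1],
    [[0,0,0],[0,0,0],1],
    [[0,0,0],[0,0,0],1],
  ],
)

```text
clock: 5.18
tool_pos: [528.9, 264.5, 37.4]
tool_rot: [0.0, 0.572, 0.82, 0.0]
contact_force: [0.2, 0.7, 0.9]
width: 0.45
finger_force: 30.0
```

Emit:
carry_out(
  commands=[
    [[0,0,-0.04],[0,0,0],1],
    [[0,0,-0.1],[0,0,0],1],
    [[0,0,-0.1],[0,0,0],1],
    [[0,0,-0.06],[0,0,0],1],
    [[-0.1045,-0.035,0],[0,0,0],1],
    [[-0.1045,-0.035,0],[0,0,0],1],
    [[-0.1045,-0.035,0],[0,0,0],1],
    [[-0.1045,-0.035,0],[0,0,0],1],
    [[-0.1045,-0.035,0],[0,0,0],1],
    [[-0.1045,-0.035,0],[0,0,0],1],
    [[-0.1045,-0.035,0],[0,0,0],1],
    [[-0.1045,-0.035,0],[0,0,0],1],
    [[0,0,0],[0,0,0.055],1],
    [[0,0,0],[0,0,0],1],
    [[0,0,0],[0,0,0],1],
  ],
)

```text
clock: 7.05
tool_pos: [542.1, -175.0, 187.0]
tool_rot: [-0.0, 0.638, 0.77, -0.0]
contact_force: [-0.3, -0.2, -1.1]
width: 0.453
finger_force: 30.0
```

Run:
```python
from h import *
s=status.state(); w=vision.read_camera("wrist"); save(w,"w2.png")
print(s["clock"],s["tool_pos"],np.round(rot(s),3).tolist())
for l,n,z in [("jig",(533,-125),18),("panel_top",(542,-176),66)]:
    print(l,rect(w,l,n,z,s))
for l,z in [("panel_top",66),("handle",65),("stop",18),("jig",0)]:
    for m in vision.mark_of(w,l): print(l,round(m["conf"],2),np.round(m["uv"]),np.round(cam2w(w,m["uv"],z,s=s)))
```

```text
7.05 [ 542.142612   -174.97590783  187.04550075] [[-0.185, 0.983, -0.001], [0.983, 0.185, 0.0], [0.001, -0.001, -1.0]]
jig (0.84, ((539.1865844726562, -160.5543212890625), (178.88250732421875, 344.3197326660156), 10.303692817687988))
panel_top (0.88, ((542.0305786132812, -176.4473876953125), (150.55990600585938, 91.75984954833984), 10.207819938659668))
stop 0.72 [354. 129.] [606. -94.  18.]
jig 0.7 [277. 147.] [ 530. -129.    0.]
```

View pics/w2.png

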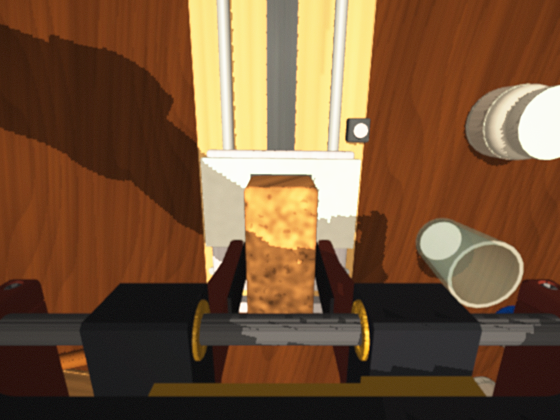

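The wrist picture shows the held block at (281,240) over the panel, the stop at (358,130), the far side clear and the water pot at (468,270). The panel centre is (542,-176.5) and the angle 10.3°, in agreement with the top view. I'll go above its near end.

Emit:
carry_out(
  commands=[
    [[-0.002,-0.084,0],[0,0,0.002],1],
    [[0,0,0.08],[0,0,0],1],
    [[0,0,0.06],[0,0,0],1],
    [[0,0,0.024],[0,0,0],1],
    [[0,0,0.004],[0,0,0],1],
    [[0,0,0],[0,0,0],1],
    [[0,0,0],[0,0,0],1],
  ],
)

```text
clock: 8.28
tool_pos: [501.6, -184.9, 104.3]
tool_rot: [0.001, 0.643, 0.766, 0.0]
contact_force: [0.2, 0.5, -1.5]
width: 0.454
finger_force: 30.0
```

Emit:
carry_out(
  commands=[
    [[0,0,0.002],[0,0,0],1],
    [[0,0,0.002],[0,0,0],1],
    [[0,0,0.002],[0,0,0],1],
    [[0,0,0],[0,0,0],1],
    [[0,0,0],[0,0,0],1],
  ],
)

```text
clock: 8.9
tool_pos: [501.0, -184.7, 100.3]
tool_rot: [-0.0, 0.643, 0.766, -0.0]
contact_force: [-0.8, -0.7, -1.8]
width: 0.453
finger_force: 30.0
```

Emit:
carry_out(
  commands=[
    [[0,0,0.002],[0,0,0],1],
    [[0,0,0.002],[0,0,0],1],
    [[0,0,0],[0,0,0],1],
    [[0,0,0],[0,0,0],1],
  ],
)

```text
clock: 9.4
tool_pos: [501.0, -184.7, 98.5]
tool_rot: [0.0, 0.643, 0.766, 0.0]
contact_force: [-0.8, 1.8, 2.0]
width: 0.454
finger_force: 30.0
```

Emit:
carry_out(
  commands=[
    [[0,0,0.002],[0,0,0],1],
    [[0,0,0],[0,0,0],1],
    [[0,0,0],[0,0,0],1],
  ],
)

```text
clock: 9.78
tool_pos: [501.0, -184.7, 97.4]
tool_rot: [0.0, 0.643, 0.766, 0.0]
contact_force: [0.2, 0.8, 3.6]
width: 0.453
finger_force: 30.0
```

Emit:
carry_out(
  commands=[
    [[0,0,0.002],[0,0,0],1],
    [[0,0,0.002],[0,0,0],1],
    [[0,0,0],[0,0,0],1],
    [[0,0,0],[0,0,0],1],
  ],
)

```text
clock: 10.28
tool_pos: [501.0, -184.7, 95.6]
tool_rot: [0.0, 0.643, 0.766, 0.0]
contact_force: [-2.3, 0.6, 8.9]
width: 0.45
finger_force: 30.0
```

Emit:
carry_out(
  commands=[
    [[0,0.008,0],[0,0,0],1],
    [[0,0.008,0],[0,0,0],1],
    [[0,0.008,0],[0,0,0],1],
    [[0,0.008,0],[0,0,0],1],
    [[0,0.008,0],[0,0,0],1],
  ],
)

```text
clock: 10.9
tool_pos: [519.5, -182.0, 95.4]
tool_rot: [-0.001, 0.643, 0.766, -0.001]
contact_force: [-5.9, -1.5, 8.2]
width: 0.45
finger_force: 30.0
```

Emit:
carry_out(
  commands=[
    [[0,0.008,0],[0,0,0],1],
    [[0,0.008,0],[0,0,0],1],
    [[0,0.008,0],[0,0,0],1],
    [[0,0.008,0],[0,0,0],1],
    [[0,0.008,0],[0,0,0],1],
    [[0,0.008,0],[0,0,0],1],
    [[0,0.008,0],[0,0,0],1],
    [[0,0.008,0],[0,0,0],1],
    [[0,0.008,0],[0,0,0],1],
    [[0,0.008,0],[0,0,0],1],
    [[0,0.008,0],[0,0,0],1],
  ],
)

```text
clock: 12.28
tool_pos: [562.8, -174.5, 95.4]
tool_rot: [-0.001, 0.643, 0.766, -0.001]
contact_force: [-5.6, -1.0, 8.7]
width: 0.448
finger_force: 30.0
```

Emit:
carry_out(
  commands=[
    [[0,0.008,0],[0,0,0],1],
    [[0,0.008,0],[0,0,0],1],
    [[0,0.008,0],[0,0,0],1],
    [[0,0.008,0],[0,0,0],1],
    [[0,0.008,0],[0,0,0],1],
    [[0,0,0],[0,0,0],1],
    [[0,0,0],[0,0,0],1],
  ],
)

```text
clock: 13.15
tool_pos: [583.1, -170.9, 95.6]
tool_rot: [-0.0, 0.643, 0.766, -0.0]
contact_force: [-4.4, -0.8, 8.2]
width: 0.452
finger_force: 30.0
```

Emit:
carry_out(
  commands=[
    [[0,0,-0.02],[0,0,0],1],
    [[0,0,-0.06],[0,0,0],1],
    [[0,0,-0.1],[0,0,0],1],
    [[0.108,0.0035,0],[0,0,0],1],
    [[0.108,0.0035,0],[0,0,0],1],
    [[0.108,0.0035,0],[0,0,0],1],
    [[0.108,0.0035,0],[0,0,0],1],
    [[0.108,0.0035,0],[0,0,0],1],
    [[0.108,0.0035,0],[0,0,0],1],
    [[0.108,0.0035,0],[0,0,0],1],
    [[0.108,0.0035,0],[0,0,0],1],
    [[0,0,0.1],[0,0,0],1],
    [[0,0,0.1],[0,0,0],1],
    [[0,0,0.06],[0,0,0],1],
    [[0,0,0.02],[0,0,0],1],
    [[0,0,0],[0,0,0],1],
    [[0,0,0],[0,0,0],1],
  ],
)

```text
clock: 15.28
tool_pos: [523.5, 258.2, 46.8]
tool_rot: [0.0, 0.643, 0.766, 0.001]
contact_force: [-0.1, -1.0, -0.5]
width: 0.449
finger_force: 30.0
```

Emit:
carry_out(
  commands=[
    [[0,0,0.01],[0,0,0],1],
    [[0,0,0.006],[0,0,0],1],
    [[0,0,0.001],[0,0,0],1],
    [[0,0,0],[0,0,0],1],
    [[0,0,0],[0,0,0],1],
  ],
)

```text
clock: 15.9
tool_pos: [522.7, 258.0, 37.3]
tool_rot: [-0.0, 0.643, 0.766, 0.0]
contact_force: [-1.1, -0.1, 5.3]
width: 0.451
finger_force: 30.0
```

Emit:
carry_out(
  commands=[
    [[0,0,0.002],[0,0,0],1],
    [[0,0,0],[0,0,0],1],
  ],
)

```text
clock: 16.15
tool_pos: [522.7, 258.1, 37.3]
tool_rot: [-0.0, 0.643, 0.766, 0.001]
contact_force: [-5.3, 0.0, 15.8]
width: 0.451
finger_force: 30.0
```

Emit:
carry_out(
  commands=[
    [[0,0,0],[0,0,0],-1],
    [[0,0,0],[0,0,0],-1],
    [[0,0,0],[0,0,0],-1],
    [[0,0,0],[0,0,0],-1],
    [[0,0,-0.06],[0,0,0],-1],
    [[0,0,-0.1],[0,0,0],-1],
    [[0,0,-0.1],[0,0,0],-1],
    [[0,0,-0.06],[0,0,0],-1],
    [[-0.109,-0.01,0],[0,0,0],-1],
    [[0,0,0],[0,0,0],-1],
  ],
)

```text
clock: 17.4
tool_pos: [527.9, 198.7, 196.7]
tool_rot: [0.001, 0.645, 0.764, 0.0]
contact_force: [-0.0, 1.0, -0.2]
width: 1.0
finger_force: 0.0
```

Run:
```python
from h import *
s=status.state(); w=vision.read_camera("wrist"); save(w,"w3.png")
print(rect(w,"sander_mid",(523,258),44,s))
```

```text
(0.95, ((522.9949340820312, 257.1444091796875), (39.72928237915039, 87.97034454345703), 9.702898979187012))
```

Emit:
carry_out(
  commands=[
    [[-0.109,-0.01,0],[0,0,0],-1],
    [[-0.109,-0.01,0],[0,0,0],-1],
    [[-0.109,-0.01,0],[0,0,0],-1],
    [[-0.109,-0.01,0],[0,0,0],-1],
    [[-0.109,-0.01,0],[0,0,0],-1],
    [[-0.109,-0.01,0],[0,0,0],-1],
    [[-0.109,-0.01,0],[0,0,0],-1],
    [[-0.109,-0.01,0],[0,0,0],-1],
    [[-0.109,-0.01,0],[0,0,0],-1],
    [[-0.109,-0.01,0],[0,0,0],-1],
    [[0,0,0],[0,0,0],-1],
    [[0,0,0],[0,0,0],-1],
  ],
)

```text
clock: 19.0
tool_pos: [572.9, -340.8, 194.8]
tool_rot: [-0.001, 0.642, 0.766, 0.0]
contact_force: [-0.3, 0.5, 0.1]
width: 1.003
finger_force: 0.0
```

Run:
```python
from h import *
s=status.state(); w=vision.read_camera("wrist"); save(w,"w4.png")
print(s["clock"],s["tool_pos"],np.round(rot(s),3).tolist())
for l,n,z in [("panel_top",(542,-176),66)]:
    print(l,rect(w,l,n,z,s))
for l,z in [("panel_top",66),("handle",65),("stop",18),("jig",0)]:
    for m in vision.mark_of(w,l): print(l,round(m["conf"],2),np.round(m["uv"]),np.round(cam2w(w,m["uv"],z,s=s)))
```

```text
19.0 [ 572.94635742 -340.77806483  194.79202845] [[-0.174, 0.985, -0.001], [0.985, 0.174, 0.001], [0.002, -0.001, -1.0]]
panel_top (0.69, ((545.2686767578125, -196.70394897460938), (149.34951782226562, 53.38831329345703), 10.071292877197266))
panel_top 0.93 [278.   7.] [ 542. -176.   66.]
handle 0.75 [278. 124.] [ 558. -268.   65.]
handle 0.28 [274.   8.] [ 538. -176.   65.]
stop 0.61 [276. 125.] [ 556. -270.   18.]
```

View pics/w3.png

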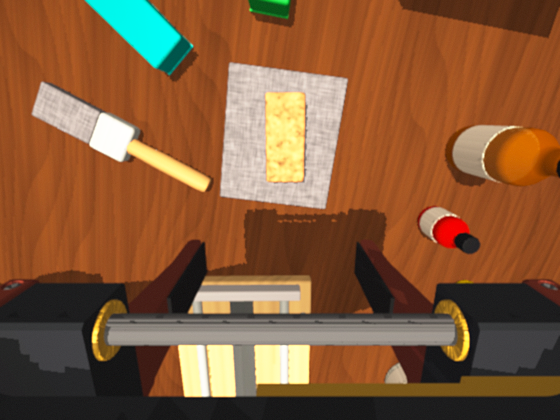

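View pics/w4.png

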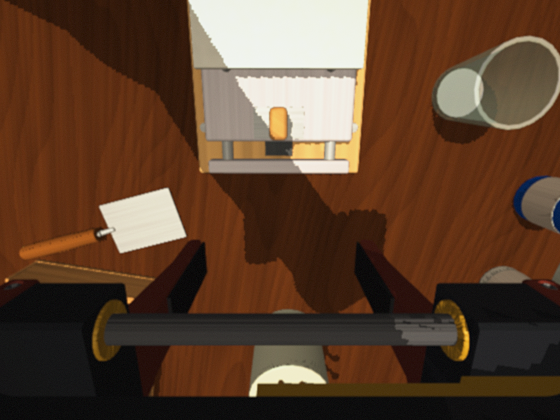

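w3 shows the block lying square on its mat at (285,137). w4 shows the handle at (279,122), the panel edge at row 68 and the end bar at row 165. I'll check the handle's position by projecting its corners.

Run:
```python
from h import *
s=status.state(); w=vision.read_camera("wrist")
print("far top edge",cam2w(w,(279,107),88,s=s),"bottom near edge",cam2w(w,(278,139),42,s=s))
print("panel edge",cam2w(w,(279,68),66,s=s),"sides",cam2w(w,(270,115),88,s=s),cam2w(w,(288,115),88,s=s))
im=w["color"][60:180,200:360]; cv2.imwrite("pics/w5.png",cv2.cvtColor(cv2.resize(im,None,fx=5,fy=5),cv2.COLOR_RGB2BGR))
z=w["range_z"]; print([(r,np.round(cam2w(w,(278,r),rz=z[r,278],s=s)).tolist()) for r in range(100,146,3)])
```

```text
far top edge [ 556.39152941 -254.12866496   88.        ] bottom near edge [ 560.33837675 -283.2067893    42.        ]
panel edge [ 550.4607505  -221.27584559   66.        ] sides [ 549.99339924 -261.82535342   88.        ] [ 565.04715778 -259.13121912   88.        ]
[(100, [554.0, -246.0, 41.0]), (103, [554.0, -249.0, 39.0]), (106, [555.0, -252.0, 40.0]), (109, [556.0, -256.0, 87.0]), (112, [556.0, -258.0, 86.0]), (115, [557.0, -261.0, 87.0]), (118, [557.0, -263.0, 86.0]), (121, [558.0, -265.0, 88.0]), (124, [558.0, -268.0, 88.0]), (127, [558.0, -270.0, 86.0]), (130, [559.0, -273.0, 88.0]), (133, [559.0, -275.0, 86.0]), (136, [560.0, -278.0, 88.0]), (139, [560.0, -280.0, 86.0]), (142, [561.0, -288.0, 20.0]), (145, [562.0, -291.0, 20.0])]
```

View pics/w5.png

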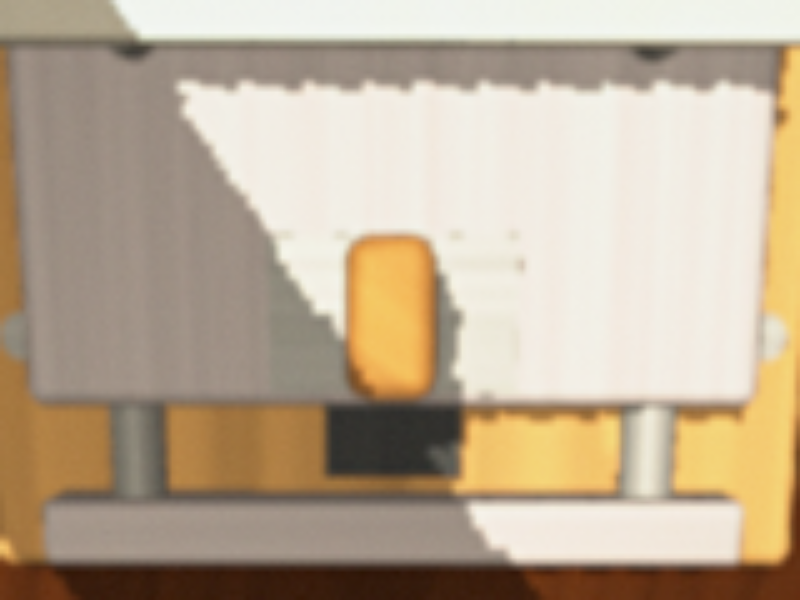

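The crop shows the handle's top face at full-picture rows 107–139, which puts the handle centre at about (558.5,-267). The 33 mm gap to the panel runs from the handle's face. I'll grasp it there.

Emit:
carry_out(
  commands=[
    [[0.075,-0.003,0],[0,0,0],-1],
    [[0.075,0,0],[0,0,0],-1],
    [[0,0,0.1],[0,0,0],-1],
    [[0,0,0.08],[0,0,0],-1],
    [[0,0,0.05],[0,0,0],-1],
    [[0,0,0.018],[0,0,0],-1],
    [[0,0,0],[0,0,0],-1],
    [[0,0,0],[0,0,0],1],
    [[0,0,0],[0,0,0],1],
    [[0,0,0],[0,0,0],1],
    [[0,0,0],[0,0,0],1],
    [[0,0,0],[0,0,0],1],
    [[0,0,0],[0,0,0],1],
    [[0,0,0],[0,0,0],1],
    [[0,0,0],[0,0,0],1],
  ],
)

```text
clock: 21.22
tool_pos: [558.1, -268.6, 71.8]
tool_rot: [0.0, 0.643, 0.766, 0.0]
contact_force: [1.0, 0.8, -0.9]
width: 0.183
finger_force: 30.0
```

Emit:
carry_out(
  commands=[
    [[0.01,0,0],[0,0,0],1],
    [[0.02,0,0],[0,0,0],1],
    [[0.02,0,0],[0,0,0],1],
    [[0.02,0,0],[0,0,0],1],
    [[0.02,0,0],[0,0,0],1],
    [[0.02,0,0],[0,0,0],1],
    [[0.02,0,0],[0,0,0],1],
    [[0.01,0,0],[0,0,0],1],
  ],
)

```text
clock: 22.22
tool_pos: [546.0, -199.9, 71.8]
tool_rot: [0.001, 0.643, 0.766, -0.0]
contact_force: [4.2, -3.9, -5.3]
width: 0.18
finger_force: 30.0
```

Emit:
carry_out(
  commands=[
    [[0.004,0,0],[0,0,0],1],
    [[0.004,0,0],[0,0,0],1],
  ],
)

```text
clock: 22.48
tool_pos: [545.2, -195.6, 71.8]
tool_rot: [0.0, 0.643, 0.766, 0.0]
contact_force: [2.8, -2.7, -4.6]
width: 0.185
finger_force: 30.0
```

Emit:
carry_out(
  commands=[
    [[0.004,0,0],[0,0,0],1],
  ],
)

```text
clock: 22.6
tool_pos: [544.9, -193.7, 71.8]
tool_rot: [0.0, 0.643, 0.766, 0.0]
contact_force: [1.9, -0.3, -4.7]
width: 0.18
finger_force: 30.0
```

Emit:
carry_out(
  commands=[
    [[0.004,0,0],[0,0,0],1],
  ],
)

```text
clock: 22.72
tool_pos: [544.5, -191.6, 71.8]
tool_rot: [0.0, 0.643, 0.766, 0.0]
contact_force: [2.0, -1.2, -5.6]
width: 0.177
finger_force: 30.0
```

Emit:
carry_out(
  commands=[
    [[0.004,0,0],[0,0,0],1],
  ],
)

```text
clock: 22.85
tool_pos: [544.1, -189.7, 71.8]
tool_rot: [0.0, 0.643, 0.766, 0.0]
contact_force: [2.9, -2.3, -5.9]
width: 0.179
finger_force: 30.0
```

Emit:
carry_out(
  commands=[
    [[0.004,0,0],[0,0,0],1],
  ],
)

```text
clock: 22.98
tool_pos: [543.8, -187.6, 71.8]
tool_rot: [0.0, 0.643, 0.766, 0.0]
contact_force: [2.8, -1.3, -5.8]
width: 0.178
finger_force: 30.0
```

Emit:
carry_out(
  commands=[
    [[0.002,0,0],[0,0,0],1],
  ],
)

```text
clock: 23.1
tool_pos: [543.6, -186.4, 71.8]
tool_rot: [-0.0, 0.643, 0.766, 0.0]
contact_force: [3.9, -1.3, -6.8]
width: 0.178
finger_force: 30.0
```

Emit:
carry_out(
  commands=[
    [[0.003,0,0],[0,0,0],1],
  ],
)

```text
clock: 23.22
tool_pos: [543.4, -185.1, 71.8]
tool_rot: [0.0, 0.643, 0.766, 0.0]
contact_force: [4.6, -0.5, -7.1]
width: 0.179
finger_force: 30.0
```

Emit:
carry_out(
  commands=[
    [[0.003,0,0],[0,0,0],1],
  ],
)

```text
clock: 23.35
tool_pos: [543.0, -183.3, 71.8]
tool_rot: [-0.0, 0.643, 0.766, 0.0]
contact_force: [5.3, -0.2, -5.2]
width: 0.176
finger_force: 30.0
```

Emit:
carry_out(
  commands=[
    [[0.003,0,0],[0,0,0],1],
  ],
)

```text
clock: 23.48
tool_pos: [542.8, -181.8, 71.8]
tool_rot: [-0.0, 0.643, 0.766, 0.0]
contact_force: [4.0, 3.6, -4.6]
width: 0.181
finger_force: 30.0
```

Emit:
carry_out(
  commands=[
    [[0.002,0,0],[0,0,0],1],
  ],
)

```text
clock: 23.6
tool_pos: [542.5, -180.2, 71.8]
tool_rot: [-0.001, 0.643, 0.766, 0.0]
contact_force: [3.7, 2.5, -5.7]
width: 0.184
finger_force: 30.0
```

Emit:
carry_out(
  commands=[
    [[0.002,0,0],[0,0,0],1],
  ],
)

```text
clock: 23.72
tool_pos: [542.4, -179.9, 71.8]
tool_rot: [-0.0, 0.643, 0.766, 0.0]
contact_force: [4.6, 1.0, -6.3]
width: 0.176
finger_force: 30.0
```

Emit:
carry_out(
  commands=[
    [[0.002,0,0],[0,0,0],1],
  ],
)

```text
clock: 23.85
tool_pos: [542.1, -178.3, 71.8]
tool_rot: [-0.001, 0.643, 0.766, 0.0]
contact_force: [1.7, 6.2, -1.9]
width: 0.179
finger_force: 30.0
```

Emit:
carry_out(
  commands=[
    [[0.002,0,0],[0,0,0],1],
    [[0,0,0],[0,0,0],1],
  ],
)

```text
clock: 24.1
tool_pos: [542.1, -177.7, 71.8]
tool_rot: [-0.0, 0.643, 0.766, 0.0]
contact_force: [3.9, 4.1, -4.9]
width: 0.181
finger_force: 30.0
```

Emit:
carry_out(
  commands=[
    [[0.002,0,0],[0,0,0],1],
    [[0,0,0],[0,0,0],1],
  ],
)

```text
clock: 24.35
tool_pos: [542.0, -177.6, 71.8]
tool_rot: [0.0, 0.643, 0.766, 0.0]
contact_force: [5.7, 0.9, -6.4]
width: 0.182
finger_force: 30.0
```

Emit:
carry_out(
  commands=[
    [[0.001,0,0],[0,0,0],1],
    [[0,0,0],[0,0,0],1],
  ],
)

```text
clock: 24.6
tool_pos: [542.0, -177.5, 71.8]
tool_rot: [0.001, 0.643, 0.766, -0.0]
contact_force: [5.2, -0.1, -7.2]
width: 0.183
finger_force: 30.0
```

Emit:
carry_out(
  commands=[
    [[0.001,0,0],[0,0,0],1],
    [[0,0,0],[0,0,0],1],
  ],
)

```text
clock: 24.85
tool_pos: [542.0, -177.5, 71.8]
tool_rot: [0.001, 0.643, 0.766, -0.0]
contact_force: [6.5, -1.5, -8.4]
width: 0.18
finger_force: 30.0
```

Emit:
carry_out(
  commands=[
    [[0.001,0,0],[0,0,0],1],
    [[0,0,0],[0,0,0],1],
  ],
)

```text
clock: 25.1
tool_pos: [542.0, -177.4, 71.8]
tool_rot: [0.001, 0.643, 0.766, -0.0]
contact_force: [6.9, -4.1, -9.2]
width: 0.178
finger_force: 30.0
```

Emit:
carry_out(
  commands=[
    [[0.001,0,0],[0,0,0],1],
    [[0,0,0],[0,0,0],1],
  ],
)

```text
clock: 25.35
tool_pos: [542.0, -177.4, 71.8]
tool_rot: [0.001, 0.643, 0.766, -0.001]
contact_force: [6.8, -3.4, -10.3]
width: 0.184
finger_force: 30.0
```

Emit:
carry_out(
  commands=[
    [[-0.002,0,0],[0,0,0],1],
    [[0,0,0],[0,0,0],1],
    [[0,0,0],[0,0,0],1],
    [[0,0,0],[0,0,0],1],
    [[0,0,0],[0,0,0],1],
    [[0,0,0],[0,0,0],1],
  ],
)

```text
clock: 26.1
tool_pos: [542.0, -177.4, 71.8]
tool_rot: [0.001, 0.643, 0.766, -0.0]
contact_force: [5.6, -1.2, -8.8]
width: 0.18
finger_force: 30.0
```

Emit:
carry_out(
  commands=[
    [[-0.001,0,0],[0,0,0],1],
    [[0,0,0],[0,0,0],1],
    [[0,0,0],[0,0,0],1],
    [[0,0,0],[0,0,0],1],
  ],
)

```text
clock: 26.6
tool_pos: [542.0, -177.5, 71.8]
tool_rot: [0.0, 0.643, 0.766, -0.0]
contact_force: [5.8, -0.2, -8.0]
width: 0.177
finger_force: 30.0
```

Run:
```python
from h import *
p=vision.read_camera("top"); s=status.state(); print(s["tool_pos"],s["contact_force"],s["finger_force"])
print(rect(p,"sander_mid",(523,258),40))
for m in vision.mark_of(p,"stop"): print(m["conf"],m["uv"],cam2w(p,m["uv"],18), cam2w(p,(313.5,183),34))
```

```text
[ 542.0025973  -177.46904141   71.78558874] [ 5.24373671  0.22300027 -7.58496819] 29.998455047607422
(0.98, ((522.103515625, 255.9992218017578), (44.29072952270508, 91.33477020263672), 10.993425369262695))
0.36 [314.0, 183.5] [602.91516233 -96.84058273  18.        ] [602.38384476 -94.38643938  34.        ]
```

The push is neutral, the slide sits within 6 mm of the stop's mark, and the block is on its mat. I'll hand the job in.

```bash
python3 -c "
from plant import workorder
print(workorder.close_job())"
```

```text
the job is handed in; nothing more can be done
None
```

I sanded the panel in one stroke at about 10 N and put the block back flat on its mat. By feel the slide is in its notch with the handle still gripped; I handed the job in, but no verdict came back.

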